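# Fold a tooth-shade guide away with one run of the fingertips

## Task

Fold the arched tooth-shade guide away: run the closed fingertips lightly along its curved row from the left end to the right, so that the five upright tooth tabs are pushed over and laid flat one after another, each towards the next. Only push the tabs: do not press hard, grip, lift or shift the stand, and leave the jar, the burner and the jaw model where they are. Finish clear of everything.

Things in the scene. Friction and masses are not known exactly. Their poses are not given: they have to be found in the camera images.
- stand: arched tooth-shade guide: loose dark steel base (0.9 kg), 36 mm wide, 10 mm high, with five white tooth-shaped flip tabs hinged along its middle on an arc of 90 mm radius, 34 mm apart. Origin on the work surface, z up; the arc's centre is at x = +75 mm, its hollow side faces +x, away from the robot. Tab 1 is at the left (+y) end. The base goes on 38 mm past the end hinges.
- root_1 (a point): hinge of tab 1 (1 = left end of the row, 5 = right end), 14 mm above the work surface, 4 mm above the base; its hinge ears reach 17 mm above the work surface. Axes as the stand's.
- tab_1 (a joint): fold angle of tab 1, rad: 0 upright (tip 43 mm above the work surface), 1.55 flat along the row towards the right end (top then at 17 mm); starts at 0 to 0.35. 12 mm wide, 5 mm thick, 29 mm long from its hinge, so flat it ends 5 mm short of the next hinge. It stays where it is left; a push of 0.5 N at its end or 2 N near its hinge turns it.
- root_2 (a point): hinge of tab 2 (1 = left end of the row, 5 = right end), 14 mm above the work surface, 4 mm above the base; its hinge ears reach 17 mm above the work surface. Axes as the stand's.
- tab_2 (a joint): fold angle of tab 2, rad: 0 upright (tip 43 mm above the work surface), 1.55 flat along the row towards the right end (top then at 17 mm); starts at 0 to 0.35. 12 mm wide, 5 mm thick, 29 mm long from its hinge, so flat it ends 5 mm short of the next hinge. It stays where it is left; a push of 0.5 N at its end or 2 N near its hinge turns it.
- root_3 (a point): hinge of tab 3 (1 = left end of the row, 5 = right end), 14 mm above the work surface, 4 mm above the base; its hinge ears reach 17 mm above the work surface. Axes as the stand's.
- tab_3 (a joint): fold angle of tab 3, rad: 0 upright (tip 43 mm above the work surface), 1.55 flat along the row towards the right end (top then at 17 mm); starts at 0 to 0.35. 12 mm wide, 5 mm thick, 29 mm long from its hinge, so flat it ends 5 mm short of the next hinge. It stays where it is left; a push of 0.5 N at its end or 2 N near its hinge turns it.
- root_4 (a point): hinge of tab 4 (1 = left end of the row, 5 = right end), 14 mm above the work surface, 4 mm above the base; its hinge ears reach 17 mm above the work surface. Axes as the stand's.
- tab_4 (a joint): fold angle of tab 4, rad: 0 upright (tip 43 mm above the work surface), 1.55 flat along the row towards the right end (top then at 17 mm); starts at 0 to 0.35. 12 mm wide, 5 mm thick, 29 mm long from its hinge, so flat it ends 5 mm short of the next hinge. It stays where it is left; a push of 0.5 N at its end or 2 N near its hinge turns it.
- root_5 (a point): hinge of tab 5 (1 = left end of the row, 5 = right end), 14 mm above the work surface, 4 mm above the base; its hinge ears reach 17 mm above the work surface. Axes as the stand's.
- tab_5 (a joint): fold angle of tab 5, rad: 0 upright (tip 43 mm above the work surface), 1.55 flat along the row towards the right end (top then at 17 mm); starts at 0 to 0.35. 12 mm wide, 5 mm thick, 29 mm long from its hinge, so flat it ends 5 mm short of the next hinge. It stays where it is left; a push of 0.5 N at its end or 2 N near its hinge turns it.
- wax_jar: closed jar of modelling wax, 36 mm diameter, 42 mm high, in the hollow of the arch; bystander; origin at the centre of its underside
- burner: small glass spirit burner, 47 mm diameter, 59 mm high, standing behind the stand; bystander; origin at the centre of its underside
- model: loose plaster model of an upper jaw, 55 x 63 mm, 21 mm high, behind the stand; bystander; origin at the centre of its underside

How it is judged:
By the outcome, as a careful person would: the job done as asked, in the order asked, and still so for the second after the job is handed in, with the robot touching nothing.
It also fails if it takes over 48 s, if anything falls off the work surface, if the arm or the gripper's body presses on something with over 40 N, if the wrist force passes 120 N, or if a joint passes its speed limit or range.

## Robot

A 6-joint arm with a two-finger parallel gripper is mounted at the origin on a cart in front of the work surface, level with it; the furniture and walls round the work are solid. World frame = base frame: x ahead of the robot, y to its left, z up, the work surface at z = 0. Lengths are in m, angles in rad, forces in N, time in s.
With the tool pointing down it reaches from about 0.35 to 0.725 m from the base axis. Payload 4.3 kg.
Tool frame: the origin (TCP) lies midway between the tips of the shut fingers; the grasp point (between the pads) lies 19 mm behind it; z points along the fingers, y is the line along which they close (so a half turn about z gives the same grasp; the last joint's range is limited). The gripper opens to 85 mm and grips with 20 to 120 N. Pads are 22 mm wide; open, the fingers measure 114 mm over their backs; the gripper's body (76 mm by 85 mm) begins 54 mm behind the grasp point. The pads swing forward as they close: fully open they stand 13 mm farther back than shut.
Start: joints at [1.183, 0.377, 0.081, 1.274, 0, 1.46], TCP at [0.158, 0.553, 0.231] pointing down, gripper open.
Joint ranges: [-2.72, 2.72], [-0.84, 1.66], [-1.02, 1.22], [-1.77, 2.12], [-1.37, 1.28], [-3.14, 3.14]. Speed limits (rad/s): [2.57, 2.57, 3.14, 3.14, 3.14, 3.14].

## Interface

Orientations are given as a 3x3 rotation matrix whose columns are the frame's x, y, z axes.
In Python, from station import r, viewer, sign_off gives the robot as it stands. The module is installed in compiled form; this text tells all that it offers.
- The arm moves only by the tool jog_arm, never from a script. Its argument "commands" is a list of rows, each an object of numbers: "rx", "ry", "rz": the turn, a rotation vector about the tool's x, y, z in degrees; "x", "y", "z": the shift along the tool's x, y, z in mm; "hand": the finger opening in mm, from 0 to 85.4. A call has 1 to 8 rows; each row is the pose to reach, as a shift and turn from the pose commanded when the call began, along the tool's axes at that moment; what a row does not reach only later rows make up. A row lasts 1/10 s, in which the tool goes at most 50 mm and 8.59 degrees, less where a joint would pass 70% of its speed; a pose out of reach is approached as far as the arm can. A call with a gripper value outside its range is refused whole. The fingers move at their own pace and stop on an object; "squeeze" is the grip in N (left out, the last holds). Time passes only in rows, so rows that repeat a pose let the fingers close. It gives the time, the measured TCP pose, the force, the opening and the grip force at its end, in the units of the state.
- r.get_state(): the state, without advancing time (a new reading comes with each control period).
- viewer.get_image(name): name is "side" or "top" or "wrist"; returns a dict with "img" (400x640x3 uint8, red, green, blue), "camera_matrix" (3x3 intrinsics, pixels), "view" (4x4, takes a point from world to camera coordinates); the wrist camera has in their place "tool_from_camera" (4x4, takes a point from camera to tool coordinates, whose origin is the TCP and whose axes are the flange's). Camera axes: x right, y up, looking along -z (the intrinsics and any distortion apply to the point x, -y, -z); pixel columns grow to the right and rows downward; lengths in m; the calibration is good to about 2 mm. The wrist camera is an equidistant fisheye: a pixel r from the principal point sees the ray r / f radians off the axis. A picture is of the moment at which its call begins: read the wrist's pose just before it. There is no depth.
- sign_off(): hands the job in; it is judged then, once.
The state is a dict: "time_s": time; "q": joint angles; "dq": joint speeds; "joint_efforts": joint torques, N m; "ee_pos": TCP position; "eef_rot": TCP orientation; "force": force on the tool from outside, world axes, zero at the start; "wrist_torque": the same for the moment, N m; "finger_gap": opening from 0.0 (shut) to 1.0 (fully open); "finger_force": force on a finger pad.
Only numpy, scipy, OpenCV 4.12 (cv2) and the standard library are available. Lean on these libraries where they do the work, as an engineer would, in place of code of your own. Each camera call takes 0.05 s, during which the arm holds its last target. There are 200 camera calls.

## Working session

There is one attempt and no reset: what is moved stays moved. The work goes in short steps, Python scripts to look and compute and a tool call to move; the robot and the scene stay as the last step left them, time stands still between calls to the robot, and variables do not carry over. Pictures are saved under pics/ and viewed, at most 10 in all, crops included, and the job is handed in when it is done.

Besides the shell and the picture viewer there is one more tool, called after "Emit:" as name(argument=value, ...) on one line, values as JSON. jog_arm: Moves the arm, as the interface text tells. Its arguments: {"type":"object","properties":{"commands":{"type":"array"},"squeeze":{"type":"number"}},"required":["commands"]}

```bash
mkdir -p pics; python3 - <<'E'
from station import r,viewer
import cv2,pickle,numpy as np
s=r.get_state();print(s['time_s'],s['ee_pos'],s['eef_rot'],s['finger_gap'])
d={}
for n in('top','side'):
    d[n]=viewer.get_image(n);cv2.imwrite(f'pics/{n}0.png',d[n]['img'][:,:,::-1]);print(n,d[n]['camera_matrix'],d[n]['view'],[k for k in d[n]])
pickle.dump(d,open('d0.pkl','wb'))
E
```

```text
0.0 [0.15745491 0.55234017 0.23037815] [[-9.61653280e-01  2.74267000e-01 -7.62269244e-04]
 [ 2.74267969e-01  9.61651500e-01 -1.86356268e-03]
 [ 2.21923616e-04 -2.00116720e-03 -9.99997973e-01]] 1.0011270521793065
top [[369.35045654   0.         323.23679859]
 [  0.         369.35045654 195.97834251]
 [  0.           0.           1.        ]] [[ 0.01271098 -0.99990649  0.00504462 -0.2952215 ]
 [ 0.98720411  0.01335118  0.15890181 -0.58035083]
 [-0.15895431  0.00296027  0.9872815  -0.78955695]
 [ 0.          0.          0.          1.        ]] ['img', 'camera_matrix', 'view']
side [[441.81093639   0.         327.70586815]
 [  0.         441.81093639 196.19130591]
 [  0.           0.           1.        ]] [[ 9.56204476e-01 -2.92699418e-01  2.23317842e-04 -6.21554519e-01]
 [ 1.58936288e-01  5.19861057e-01  8.39335295e-01  6.68742370e-03]
 [-2.45789047e-01 -8.02540673e-01  5.43614029e-01 -9.78378880e-01]
 [ 0.00000000e+00  0.00000000e+00  0.00000000e+00  1.00000000e+00]] ['img', 'camera_matrix', 'view']
```

View pics/top0.png

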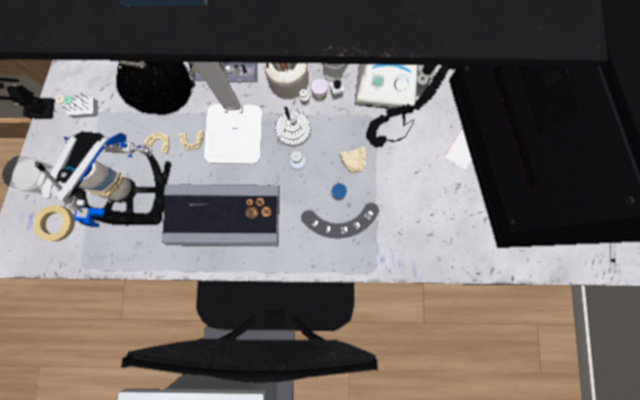

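View pics/side0.png

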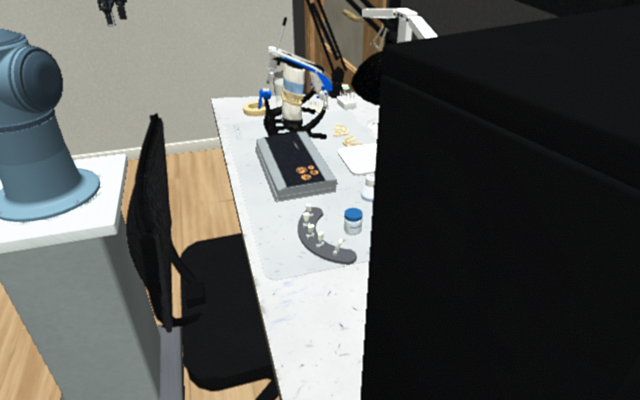

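```bash
cat > h.py <<'E'
import numpy as np,cv2
from scipy.optimize import least_squares
def cast(d,uv,z):
    K=d['camera_matrix'];V=d['view'];uv=np.atleast_2d(uv).astype(float)
    c=np.c_[(uv[:,0]-K[0,2])/K[0,0],-(uv[:,1]-K[1,2])/K[1,1],-np.ones(len(uv))]
    D=c@V[:3,:3];o=-V[:3,:3].T@V[:3,3]
    return o+D*((z-o[2])/D[:,2])[:,None]
def proj(d,P):
    K=d['camera_matrix'];V=d['view'];c=np.atleast_2d(P)@V[:3,:3].T+V[:3,3]
    return np.c_[K[0,2]+K[0,0]*c[:,0]/-c[:,2],K[1,2]-K[1,1]*c[:,1]/-c[:,2]]
def fit(P):
    # circle of radius 90 mm through the band's pixels; axis +x = away from band's middle
    m=P.mean(0)[:2]
    f=least_squares(lambda c:np.hypot(*(P[:,:2]-c).T)-.09,m+[.06,0]).x
    a=np.arctan2(*(P[:,:2]-f).T[::-1])%(2*np.pi)
    yaw=(a.min()+a.max())/2-np.pi
    rr=np.hypot(*(P[:,:2]-f).T)
    return f,yaw,a.max()-a.min(),rr.min(),rr.max()
E
cat > m.py <<'E'
import pickle,numpy as np,cv2
from h import *
D=pickle.load(open('d0.pkl','rb'))
for n,(x0,y0,x1,y1) in(('top',(290,195,392,250)),('side',(290,195,362,275))):
    d=D[n];im=d['img'];g=im.max(2).astype(int)
    m=np.zeros(g.shape,np.uint8);m[y0:y1,x0:x1]=(g[y0:y1,x0:x1]<110)
    k,l,st,c=cv2.connectedComponentsWithStats(m);i=1+st[1:,4].argmax()
    m=(l==i).astype(np.uint8);m=cv2.morphologyEx(m,cv2.MORPH_CLOSE,np.ones((9,9)))
    v,u=np.nonzero(m);P=cast(d,np.c_[u,v],.01)
    f,yaw,span,a,b=fit(P);print(n,st[i],f,np.degrees(yaw),span,a,b)
    t=np.radians(180)+yaw-np.array([2,1,0,-1,-2])*34/90*-1
    t=np.pi+yaw+np.array([-2,-1,0,1,2])*34/90
    R=np.c_[f[0]+.09*np.cos(t),f[1]+.09*np.sin(t),0*t+.014];print(R)
    px=proj(d,R)
    big=cv2.resize(im[y0-5:y1+5,x0-5:x1+5],None,fx=6,fy=6,interpolation=2)
    for p in px: cv2.circle(big,tuple(int(q) for q in (p-[x0-5,y0-5]+.5)*6),3,(255,0,0),-1)
    cv2.imwrite(f'pics/{n}c.png',big[:,:,::-1])
d=D['top']
hsv=cv2.cvtColor(d['img'],cv2.COLOR_RGB2HSV);b=((hsv[...,0]>95)&(hsv[...,0]<125)&(hsv[...,1]>120)&(hsv[...,2]>60)).astype(np.uint8)
b[:, :320]=0;b[:,360:]=0;v,u=np.nonzero(b);print('jar',cast(d,[[u.mean(),v.mean()]],.042),len(u))
print('model',cast(d,[[353,159]],.02),'burner',cast(d,[[297,160]],.03))
E
python3 m.py
```

```text
top [302 204  76  34 825] [ 0.59825302 -0.31998059] 7.676615489400453 2.2893948504847756 0.07399432902044348 0.1043971630042715
[[ 0.52508633 -0.26757224  0.014     ]
 [ 0.51091444 -0.2982557   0.014     ]
 [ 0.50905962 -0.33200294  0.014     ]
 [ 0.51978347 -0.36405471  0.014     ]
 [ 0.54157362 -0.38989085  0.014     ]]
side [300 237  56  27 154] [ 0.58611115 -0.33404414] 38.89223411344726 1.488535370023139 0.07888525206306087 0.0948455687737623
[[ 0.49637615 -0.3271427   0.014     ]
 [ 0.50015803 -0.36072862  0.014     ]
 [ 0.51606161 -0.39055132  0.014     ]
 [ 0.54184404 -0.41240499  0.014     ]
 [ 0.57386933 -0.42320768  0.014     ]]
jar [[ 0.5974912  -0.32252276  0.042     ]] 155
model [[ 0.67860365 -0.3573391   0.02      ]] burner [[ 0.6716719  -0.22494002  0.03      ]]
```

View pics/topc.png

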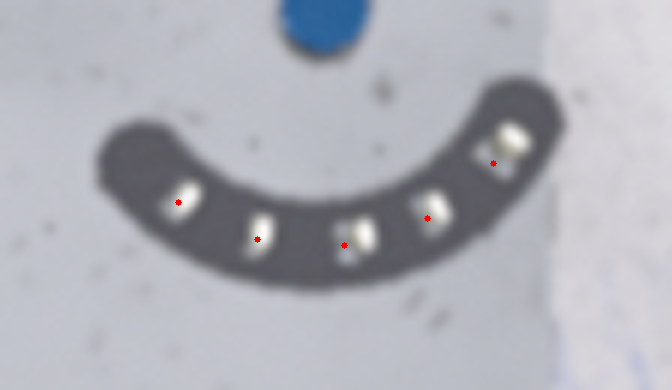

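```bash
cat > t.py <<'E'
import pickle;from h import *
D=pickle.load(open('d0.pkl','rb'))
def tri(a,b):
    L=[]
    for n,p in(('top',a),('side',b)):
        A=cast(D[n],[p],0)[0];B=cast(D[n],[p],.3)[0];L.append((A,(B-A)/np.linalg.norm(B-A)))
    M=sum(np.eye(3)-np.outer(d,d) for _,d in L);v=sum((np.eye(3)-np.outer(d,d))@p for p,d in L)
    x=np.linalg.solve(M,v);return x,[np.linalg.norm(np.cross(x-p,d)) for p,d in L]
print('boxcorner',tri((497,246),(384,46)),tri((497,246),(384,88)),tri((455,75),(384,46)))
print('jar',tri((339,192),(353,213)))
for p in((125,362),(378,362),(250,372)):print('chair',p,tri(p,(155,117))[0],tri(p,(155,117))[1])
for p in((497,246),(455,75),(232,270),(250,60)):print(p,cast(D['top'],[p],0)[0],cast(D['top'],[p],.3)[0])
for n in D: print(n,-D[n]['view'][:3,:3].T@D[n]['view'][:3,3])
print(proj(D['side'],[[0.52508633,-0.26757224,.014],[.54157,-.38989,.014]]))
E
python3 t.py
```

```text
boxcorner (array([ 0.50523458, -0.52741006,  0.40065272]), [np.float64(0.04281861095127194), np.float64(0.04281861095127187)]) (array([ 0.50407356, -0.54381505,  0.36231012]), [np.float64(0.04006911096762544), np.float64(0.040069110967625464)]) (array([ 0.63820502, -0.44116914,  0.40498017]), [np.float64(0.05223276216452843), np.float64(0.05223276216452841)])
jar (array([ 0.59798507, -0.32430025,  0.04079989]), [np.float64(0.0031291433153228954), np.float64(0.0031291433153229245)])
chair (125, 362) [0.24536324 0.09225109 0.11338774] [np.float64(0.0028410517200078756), np.float64(0.002841051720007842)]
chair (378, 362) [ 0.29483224 -0.37139384  0.29282626] [np.float64(0.0011008011462459537), np.float64(0.0011008011462459776)]
chair (250, 372) [ 0.26598328 -0.16909002  0.2167549 ] [np.float64(0.008214701023810342), np.float64(0.008214701023810354)]
(497, 246) [ 0.47827541 -0.69739648  0.        ] [ 0.46896453 -0.55575286  0.3       ]
(455, 75) [ 0.90661108 -0.61748651  0.        ] [ 0.7501434  -0.50329634  0.3       ]
(232, 270) [ 0.41520377 -0.07855482  0.        ] [ 0.42756145 -0.14951724  0.3       ]
(250, 60) [ 0.93942821 -0.09706575  0.        ] [ 0.77168605 -0.16166865  0.3       ]
top [ 0.45117381 -0.28510823  0.87322305]
side [ 0.35279553 -0.97059402  0.5263863 ]
[[307.16839025 214.76392235]
 [333.52656566 251.02845215]]
```

```bash
python3 - <<'E'
import cv2
im=cv2.imread('pics/side0.png')[195:270,285:370];cv2.imwrite('pics/sc.png',cv2.resize(im,None,fx=7,fy=7,interpolation=2))
E
```

Emit:
jog_arm(commands=[{"x": -28,"y": -22,"z": -30,"rz": 7,"hand": 0},{"x": -56,"y": -44,"z": -60,"rz": 14,"hand": 0},{"x": -85,"y": -66,"z": -80,"rz": 20,"hand": 0},{"x": -114,"y": -88,"z": -90,"rz": 26,"hand": 0},{"x": -142,"y": -110,"z": -90,"rz": 32,"hand": 0},{"x": -170,"y": -132,"z": -90,"rz": 38,"hand": 0},{"x": -199,"y": -154,"z": -90,"rz": 44,"hand": 0},{"x": -227,"y": -175,"z": -90,"rz": 50,"hand": 0}])

```text
$.commands[0]: bad value
```

View pics/sc.png

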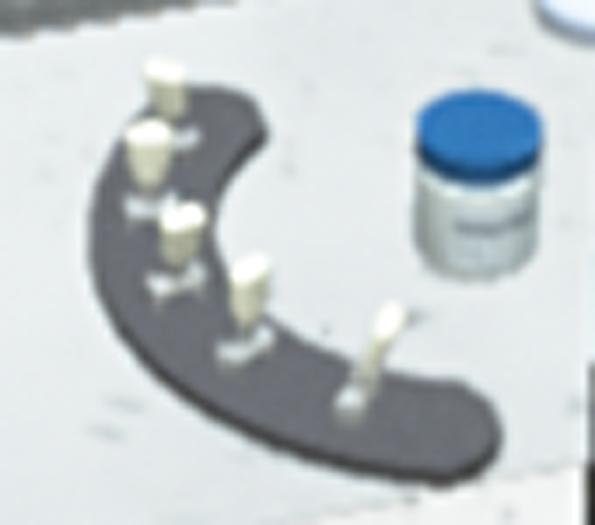

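Emit:
jog_arm(commands=[{"x": -28,"y": -22,"z": -30,"rx": 0,"ry": 0,"rz": 7,"hand": 0},{"x": -56,"y": -44,"z": -60,"rx": 0,"ry": 0,"rz": 14,"hand": 0},{"x": -85,"y": -66,"z": -80,"rx": 0,"ry": 0,"rz": 20,"hand": 0},{"x": -114,"y": -88,"z": -90,"rx": 0,"ry": 0,"rz": 26,"hand": 0},{"x": -142,"y": -110,"z": -90,"rx": 0,"ry": 0,"rz": 32,"hand": 0},{"x": -170,"y": -132,"z": -90,"rx": 0,"ry": 0,"rz": 38,"hand": 0},{"x": -199,"y": -154,"z": -90,"rx": 0,"ry": 0,"rz": 44,"hand": 0},{"x": -227,"y": -175,"z": -90,"rx": 0,"ry": 0,"rz": 50,"hand": 0}])

```text
time_s: 0.9
ee_pos: [0.3284, 0.3209, 0.321]
eef_rot: [[-0.404, 0.915, -0.001], [0.915, 0.404, -0.0], [-0.0, -0.001, -1.0]]
force: [0.5, 0.5, 0.2]
finger_gap: 0.0
finger_force: 0.0
```

Emit:
jog_arm(commands=[{"x": -43,"y": -1,"z": 0,"rx": 0,"ry": 0,"rz": 6,"hand": 0},{"x": -86,"y": -2,"z": 0,"rx": 0,"ry": 0,"rz": 12,"hand": 0},{"x": -129,"y": -4,"z": 0,"rx": 0,"ry": 0,"rz": 18,"hand": 0},{"x": -172,"y": -5,"z": 0,"rx": 0,"ry": 0,"rz": 24,"hand": 0},{"x": -215,"y": -6,"z": 0,"rx": 0,"ry": 0,"rz": 30,"hand": 0},{"x": -258,"y": -8,"z": 0,"rx": 0,"ry": 0,"rz": 36,"hand": 0},{"x": -301,"y": -9,"z": 0,"rx": 0,"ry": 0,"rz": 41,"hand": 0},{"x": -345,"y": -10,"z": 0,"rx": 0,"ry": 0,"rz": 46,"hand": 0}])

```text
time_s: 1.7
ee_pos: [0.4597, 0.0017, 0.321]
eef_rot: [[0.377, 0.926, -0.0], [0.926, -0.377, 0.0], [0.0, -0.001, -1.0]]
force: [0.1, 1.3, 0.1]
finger_gap: 0.0
finger_force: 0.0
```

Emit:
jog_arm(commands=[{"x": -36,"y": 30,"z": 0,"rx": 0,"ry": 0,"rz": 6,"hand": 0},{"x": -72,"y": 60,"z": 30,"rx": 0,"ry": 0,"rz": 12,"hand": 0},{"x": -108,"y": 90,"z": 60,"rx": 0,"ry": 0,"rz": 18,"hand": 0},{"x": -144,"y": 120,"z": 90,"rx": 0,"ry": 0,"rz": 23,"hand": 0},{"x": -179,"y": 148,"z": 120,"rx": 0,"ry": 0,"rz": 27,"hand": 0},{"x": -179,"y": 148,"z": 120,"rx": 0,"ry": 0,"rz": 27,"hand": 0}])

```text
time_s: 2.3
ee_pos: [0.5291, -0.2205, 0.1975]
eef_rot: [[0.756, 0.654, -0.004], [0.654, -0.756, 0.002], [-0.002, -0.004, -1.0]]
force: [-0.5, -0.0, 0.4]
finger_gap: 0.0
finger_force: 0.0
```

```bash
python3 - <<'E'
from station import r,viewer
import cv2,pickle,numpy as np
s=r.get_state();w=viewer.get_image('wrist')
pickle.dump((s,w),open('w1.pkl','wb'));cv2.imwrite('pics/w1.png',w['img'][:,:,::-1])
print(s['ee_pos'],s['force'],np.degrees(s['q']),w['camera_matrix'],w['tool_from_camera'].round(4))
E
```

```text
[ 0.52909423 -0.22045007  0.1975265 ] [-0.49196122 -0.02353482  0.39053077] [-2.89404772e+01  2.22303041e+01  5.29495661e-01  6.85477343e+01
 -3.53720276e-02  1.10188247e+02] [[309.70691629   0.         316.17409695]
 [  0.         309.70691629 197.81073707]
 [  0.           0.           1.        ]] [[ 2.000e-04  9.560e-01  2.934e-01  7.450e-02]
 [ 1.000e+00 -6.000e-04  1.000e-03  5.000e-04]
 [ 1.100e-03  2.934e-01 -9.560e-01 -1.439e-01]
 [ 0.000e+00  0.000e+00  0.000e+00  1.000e+00]]
```

View pics/w1.png

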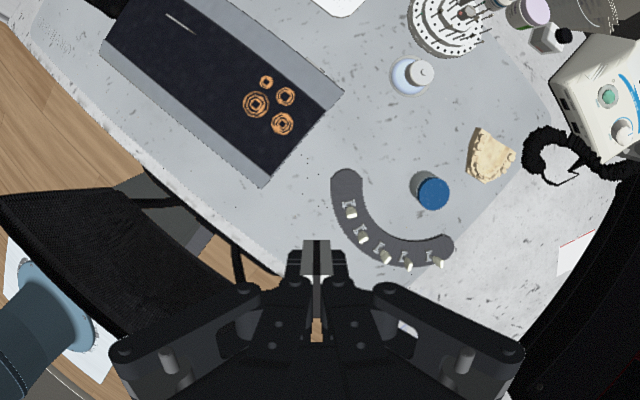

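```bash
cat >> h.py <<'E'
def wcast(s,w,uv,z):
    K=w['camera_matrix'];uv=np.atleast_2d(uv).astype(float);T=w['tool_from_camera'];R=np.array(s['eef_rot'])
    a=(uv-[K[0,2],K[1,2]])/[K[0,0],K[1,1]];th=np.hypot(*a.T);k=np.sin(th)/np.maximum(th,1e-9)
    c=np.c_[a[:,0]*k,-a[:,1]*k,-np.cos(th)]
    D=c@T[:3,:3].T@R.T;o=np.array(s['ee_pos'])+R@T[:3,3]
    return o+D*((z-o[2])/D[:,2])[:,None]
def band(s,w,box,thr=110):
    x0,y0,x1,y1=box;g=w['img'].max(2);m=np.zeros(g.shape,np.uint8);m[y0:y1,x0:x1]=g[y0:y1,x0:x1]<thr
    _,l,st,_=cv2.connectedComponentsWithStats(m);m=(l==1+st[1:,4].argmax()).astype(np.uint8)
    return m
def hinges(f,yaw):
    t=np.pi+yaw+np.array([-2,-1,0,1,2])*34/90
    return np.c_[f[0]+.09*np.cos(t),f[1]+.09*np.sin(t)]
E
cat > m2.py <<'E'
import pickle;from h import *
s,w=pickle.load(open('w1.pkl','rb'))
m=cv2.morphologyEx(band(s,w,(325,165,458,272)),cv2.MORPH_CLOSE,np.ones((13,13)))
v,u=np.nonzero(m);P=wcast(s,w,np.c_[u,v],.01);f,yaw,*e=fit(P);print(len(u),f,np.degrees(yaw),e)
print(hinges(f,yaw))
print('jar',wcast(s,w,[[433,194]],.042))
print('tip px', wcast(s,w,[[317,240],[303,258],[331,258],[317,258]],s['ee_pos'][2]))
im=w['img'];big=cv2.resize(im[160:280,320:465],None,fx=5,fy=5,interpolation=2)
R=np.array(s['eef_rot']);K=w['camera_matrix'];T=w['tool_from_camera']
for x,y in hinges(f,yaw):
    p=T[:3,:3].T@(R.T@(np.array([x,y,.014])-s['ee_pos'])-T[:3,3]);q=np.array([p[0],-p[1]]);n=np.hypot(*q);th=np.arctan2(n,-p[2])
    c=q/n*th*K[0,0]+[K[0,2],K[1,2]];cv2.circle(big,tuple(int(a) for a in (c-[320,160]+.5)*5),3,(255,0,0),-1)
cv2.imwrite('pics/w1c.png',big[:,:,::-1])
E
python3 m2.py
```

```text
4514 [ 0.60053416 -0.31877974] 7.519496660891867 [np.float64(2.347035099972814), np.float64(0.07017551666737575), np.float64(0.10876276792675085)]
[[ 0.52751145 -0.26617095]
 [ 0.51325547 -0.29681543]
 [ 0.51130812 -0.33055746]
 [ 0.52194404 -0.36263852]
 [ 0.54366326 -0.38853432]]
jar [[ 0.59952916 -0.3221113   0.042     ]]
tip px [[ 0.53554571 -0.21591525  0.1975265 ]
 [ 0.52280566 -0.21724969  0.1975265 ]
 [ 0.5324403  -0.22832632  0.1975265 ]
 [ 0.52764202 -0.22277273  0.1975265 ]]
```

View pics/w1c.png

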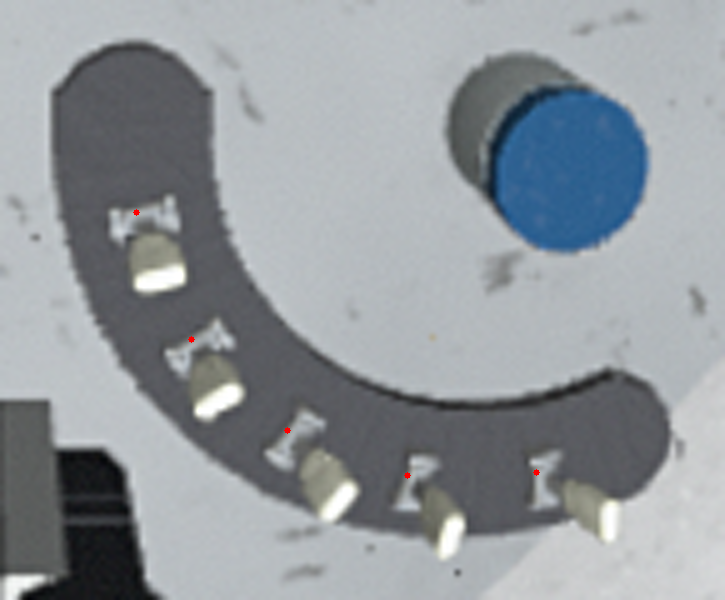

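Emit:
jog_arm(commands=[{"x": -4,"y": 31,"z": 0,"rx": 0,"ry": 0,"rz": 4.5,"hand": 0},{"x": -4,"y": 31,"z": 40,"rx": 0,"ry": 0,"rz": 4.5,"hand": 0},{"x": -4,"y": 31,"z": 80,"rx": 0,"ry": 0,"rz": 4.5,"hand": 0},{"x": -4,"y": 31,"z": 110,"rx": 0,"ry": 0,"rz": 4.5,"hand": 0},{"x": -4,"y": 31,"z": 140,"rx": 0,"ry": 0,"rz": 4.5,"hand": 0},{"x": -4,"y": 31,"z": 155,"rx": 0,"ry": 0,"rz": 4.5,"hand": 0},{"x": -4,"y": 31,"z": 160,"rx": 0,"ry": 0,"rz": 4.5,"hand": 0},{"x": -4,"y": 31,"z": 160,"rx": 0,"ry": 0,"rz": 4.5,"hand": 0}])

```text
time_s: 3.15
ee_pos: [0.5473, -0.2429, 0.0413]
eef_rot: [[0.802, 0.597, -0.001], [0.597, -0.802, 0.001], [-0.0, -0.001, -1.0]]
force: [-0.4, -0.4, -0.4]
finger_gap: 0.003
finger_force: 0.0
```

```bash
cat > st.py <<'E'
from station import r;import numpy as np
s=r.get_state();p=np.array(s['ee_pos']);R=np.array(s['eef_rot']);c=np.array([.5995,-.3192]);d=p[:2]-c
t=np.degrees(np.arctan2(d[1],d[0]))%360;y=np.degrees(np.arctan2(-R[1,1],-R[0,1]))%360
# tab n hinge at t=187.55+(n-3)*21.65
print('t %.1f s=%.1fmm past tab1 hinge, r=%.1f, z=%.2f yaw err %.1f'%(t,(t-144.25)*.09*17.453,1e3*np.hypot(*d),1e3*p[2],y-t),s['time_s'],np.round(s['force'],2),'tilt',R[:2,2].round(4),R[2,:2].round(4))
E
python3 st.py
```

```text
t 124.4 s=-31.2mm past tab1 hinge, r=92.4, z=41.32 yaw err 2.3 3.15 [-0.44 -0.41 -0.44] tilt [-0.0008  0.0008] [-0.0001 -0.0011]
```

Emit:
jog_arm(commands=[{"x": 0,"y": 2.4,"z": 10,"rx": 0,"ry": 0,"rz": 2.3,"hand": 0},{"x": 0,"y": 2.4,"z": 18,"rx": 0,"ry": 0,"rz": 2.3,"hand": 0},{"x": 0,"y": 2.4,"z": 22,"rx": 0,"ry": 0,"rz": 2.3,"hand": 0},{"x": 0,"y": 2.4,"z": 22,"rx": 0,"ry": 0,"rz": 2.3,"hand": 0},{"x": 0,"y": 2.4,"z": 22,"rx": 0,"ry": 0,"rz": 2.3,"hand": 0}])

```text
time_s: 3.65
ee_pos: [0.5491, -0.2458, 0.0197]
eef_rot: [[0.826, 0.564, 0.0], [0.564, -0.826, -0.0], [0.0, 0.0, -1.0]]
force: [0.5, -0.1, 0.6]
finger_gap: 0.002
finger_force: 0.0
```

```bash
python3 st.py
```

```text
t 124.5 s=-31.0mm past tab1 hinge, r=89.0, z=19.70 yaw err -0.2 3.65 [ 0.52 -0.07  0.65] tilt [ 0.0004 -0.0001] [0.0003 0.0003]
```

Emit:
jog_arm(commands=[{"x": -4.7,"y": 0.1,"z": 0.5,"rx": 0,"ry": 0,"rz": -3,"hand": 0},{"x": -9.4,"y": 0.5,"z": 0.5,"rx": 0,"ry": 0,"rz": -6,"hand": 0},{"x": -14.1,"y": 1.1,"z": 0.5,"rx": 0,"ry": 0,"rz": -9,"hand": 0},{"x": -18.7,"y": 2.0,"z": 0.5,"rx": 0,"ry": 0,"rz": -12,"hand": 0},{"x": -23.3,"y": 3.1,"z": 0.5,"rx": 0,"ry": 0,"rz": -15,"hand": 0},{"x": -27.8,"y": 4.4,"z": 0.5,"rx": 0,"ry": 0,"rz": -18,"hand": 0},{"x": -32.3,"y": 6.0,"z": 0.5,"rx": 0,"ry": 0,"rz": -21,"hand": 0},{"x": -36.6,"y": 7.8,"z": 0.5,"rx": 0,"ry": 0,"rz": -24,"hand": 0}])

```text
time_s: 4.45
ee_pos: [0.5229, -0.2719, 0.0188]
eef_rot: [[0.523, 0.852, 0.0], [0.852, -0.523, 0.002], [0.002, -0.001, -1.0]]
force: [0.5, 2.1, -0.3]
finger_gap: 0.003
finger_force: 0.7
```

```bash
python3 st.py
```

```text
t 148.3 s=6.3mm past tab1 hinge, r=90.0, z=18.83 yaw err 0.2 4.45 [ 0.52  2.08 -0.28] tilt [0.0002 0.0022] [ 0.002 -0.001]
```

Emit:
jog_arm(commands=[{"x": -4.7,"y": 0.1,"z": 0,"rx": 0,"ry": 0,"rz": -3,"hand": 0},{"x": -9.4,"y": 0.5,"z": 0,"rx": 0,"ry": 0,"rz": -6,"hand": 0},{"x": -14.1,"y": 1.1,"z": 0,"rx": 0,"ry": 0,"rz": -9,"hand": 0},{"x": -18.7,"y": 2.0,"z": 0,"rx": 0,"ry": 0,"rz": -12,"hand": 0},{"x": -23.3,"y": 3.1,"z": 0,"rx": 0,"ry": 0,"rz": -15,"hand": 0},{"x": -27.8,"y": 4.4,"z": 0,"rx": 0,"ry": 0,"rz": -18,"hand": 0},{"x": -32.3,"y": 6.0,"z": 0,"rx": 0,"ry": 0,"rz": -21,"hand": 0},{"x": -36.6,"y": 7.8,"z": 0,"rx": 0,"ry": 0,"rz": -24,"hand": 0}])

```text
time_s: 5.25
ee_pos: [0.51, -0.3067, 0.0186]
eef_rot: [[0.131, 0.991, -0.0], [0.991, -0.131, 0.003], [0.003, -0.001, -1.0]]
force: [0.5, 1.5, 0.4]
finger_gap: 0.001
finger_force: 0.7
```

```bash
python3 st.py; python3 - <<'E'
from station import r,viewer
import cv2,pickle
s=r.get_state();w=viewer.get_image('wrist');pickle.dump((s,w),open('w2.pkl','wb'))
cv2.imwrite('pics/w2.png',w['img'][:,:,::-1])
E
```

```text
t 172.0 s=43.7mm past tab1 hinge, r=90.4, z=18.62 yaw err 0.4 5.25 [0.51 1.52 0.44] tilt [-0.0005  0.0031] [ 0.003  -0.0009]
```

View pics/w2.png

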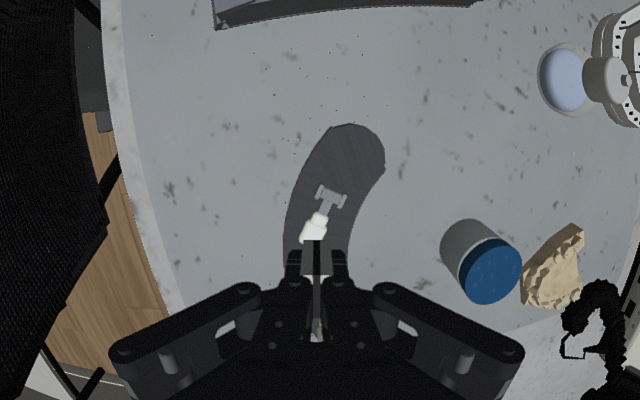

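The wrist view shows tab 1 laid down behind the fingers (about 315,230, its hinge ears at 330,195). The jar (480,262) has not moved, and the fingers are centred on the band. I'll continue the sweep.

Emit:
jog_arm(commands=[{"x": -4.7,"y": 0.1,"z": 0,"rx": 0,"ry": 0,"rz": -3,"hand": 0},{"x": -9.4,"y": 0.5,"z": 0,"rx": 0,"ry": 0,"rz": -6,"hand": 0},{"x": -14.1,"y": 1.1,"z": 0,"rx": 0,"ry": 0,"rz": -9,"hand": 0},{"x": -18.7,"y": 2.0,"z": 0,"rx": 0,"ry": 0,"rz": -12,"hand": 0},{"x": -23.3,"y": 3.1,"z": 0,"rx": 0,"ry": 0,"rz": -15,"hand": 0},{"x": -27.8,"y": 4.4,"z": 0,"rx": 0,"ry": 0,"rz": -18,"hand": 0},{"x": -32.3,"y": 6.0,"z": 0,"rx": 0,"ry": 0,"rz": -21,"hand": 0},{"x": -36.6,"y": 7.8,"z": 0,"rx": 0,"ry": 0,"rz": -24,"hand": 0}])

```text
time_s: 6.1
ee_pos: [0.5131, -0.3449, 0.0189]
eef_rot: [[-0.282, 0.959, -0.0], [0.959, 0.282, 0.001], [0.001, -0.0, -1.0]]
force: [0.5, 0.6, 0.0]
finger_gap: -0.005
finger_force: 0.4
```

```bash
python3 st.py
```

```text
t 196.6 s=82.2mm past tab1 hinge, r=90.2, z=18.90 yaw err -0.2 6.1 [0.45 0.61 0.02] tilt [-0.0004  0.001 ] [ 0.0011 -0.0001]
```

Emit:
jog_arm(commands=[{"x": -4.7,"y": 0.1,"z": 0,"rx": 0,"ry": 0,"rz": -3,"hand": 0},{"x": -9.4,"y": 0.5,"z": 0,"rx": 0,"ry": 0,"rz": -6,"hand": 0},{"x": -14.1,"y": 1.1,"z": 0,"rx": 0,"ry": 0,"rz": -9,"hand": 0},{"x": -18.7,"y": 2.0,"z": 0,"rx": 0,"ry": 0,"rz": -12,"hand": 0},{"x": -23.3,"y": 3.1,"z": 0,"rx": 0,"ry": 0,"rz": -15,"hand": 0},{"x": -27.8,"y": 4.4,"z": 0,"rx": 0,"ry": 0,"rz": -18,"hand": 0},{"x": -32.3,"y": 6.0,"z": 0,"rx": 0,"ry": 0,"rz": -21,"hand": 0},{"x": -36.6,"y": 7.8,"z": 0,"rx": 0,"ry": 0,"rz": -24,"hand": 0}])

```text
time_s: 6.9
ee_pos: [0.5311, -0.3785, 0.0191]
eef_rot: [[-0.648, 0.762, -0.0], [0.762, 0.648, -0.0], [0.0, -0.0, -1.0]]
force: [-0.5, 0.4, -0.5]
finger_gap: 0.001
finger_force: 0.3
```

```bash
python3 st.py
```

```text
t 220.9 s=120.4mm past tab1 hinge, r=90.5, z=19.15 yaw err -0.5 6.9 [-0.52  0.37 -0.47] tilt [-0.0001 -0.0001] [ 0.     -0.0001]
```

Emit:
jog_arm(commands=[{"x": -4.7,"y": 0.1,"z": 0.2,"rx": 0,"ry": 0,"rz": -3,"hand": 0},{"x": -9.4,"y": 0.5,"z": 0.3,"rx": 0,"ry": 0,"rz": -6,"hand": 0},{"x": -14.1,"y": 1.1,"z": 0.3,"rx": 0,"ry": 0,"rz": -9,"hand": 0},{"x": -18.7,"y": 2.0,"z": 0.3,"rx": 0,"ry": 0,"rz": -12,"hand": 0},{"x": -23.3,"y": 3.1,"z": 0.3,"rx": 0,"ry": 0,"rz": -15,"hand": 0},{"x": -27.8,"y": 4.4,"z": 0.3,"rx": 0,"ry": 0,"rz": -18,"hand": 0},{"x": -32.3,"y": 6.0,"z": 0.3,"rx": 0,"ry": 0,"rz": -21,"hand": 0},{"x": -36.6,"y": 7.8,"z": 0.3,"rx": 0,"ry": 0,"rz": -24,"hand": 0}])

```text
time_s: 7.7
ee_pos: [0.5609, -0.4016, 0.019]
eef_rot: [[-0.902, 0.433, 0.0], [0.433, 0.902, -0.001], [-0.001, -0.0, -1.0]]
force: [0.3, 0.6, 0.9]
finger_gap: -0.0
finger_force: 0.2
```

```bash
python3 st.py
```

```text
t 244.9 s=158.1mm past tab1 hinge, r=91.0, z=18.99 yaw err -0.6 7.7 [0.3  0.64 0.87] tilt [ 0.0003 -0.0006] [-0.0005 -0.0004]
```

Emit:
jog_arm(commands=[{"x": -4.7,"y": 0.1,"z": 0.2,"rx": 0,"ry": 0,"rz": -3,"hand": 0},{"x": -9.4,"y": 0.8,"z": 0.2,"rx": 0,"ry": 0,"rz": -6,"hand": 0},{"x": -14.1,"y": 1.5,"z": 0.2,"rx": 0,"ry": 0,"rz": -9,"hand": 0},{"x": -18.7,"y": 2.5,"z": 0.2,"rx": 0,"ry": 0,"rz": -12,"hand": 0},{"x": -18.7,"y": 2.5,"z": 0.2,"rx": 0,"ry": 0,"rz": -12,"hand": 0},{"x": -18.7,"y": 2.5,"z": -25,"rx": 0,"ry": 0,"rz": -12,"hand": 0},{"x": -18.7,"y": 2.5,"z": -60,"rx": 0,"ry": 0,"rz": -12,"hand": 0},{"x": -18.7,"y": 2.5,"z": -100,"rx": 0,"ry": 0,"rz": -12,"hand": 0}])

```text
time_s: 8.5
ee_pos: [0.5775, -0.4063, 0.1183]
eef_rot: [[-0.971, 0.239, -0.002], [0.239, 0.971, 0.002], [0.003, 0.001, -1.0]]
force: [-0.2, -0.5, -0.4]
finger_gap: -0.001
finger_force: 0.0
```

```bash
python3 st.py; python3 - <<'E'
from station import r,viewer
import cv2,pickle
s=r.get_state();w=viewer.get_image('wrist');pickle.dump((s,w),open('w3.pkl','wb'))
cv2.imwrite('pics/w3.png',w['img'][:,:,::-1])
E
```

```text
t 255.8 s=175.3mm past tab1 hinge, r=89.9, z=118.35 yaw err 0.3 8.5 [-0.19 -0.51 -0.41] tilt [-0.0023  0.0019] [0.0027 0.0012]
```

View pics/w3.png

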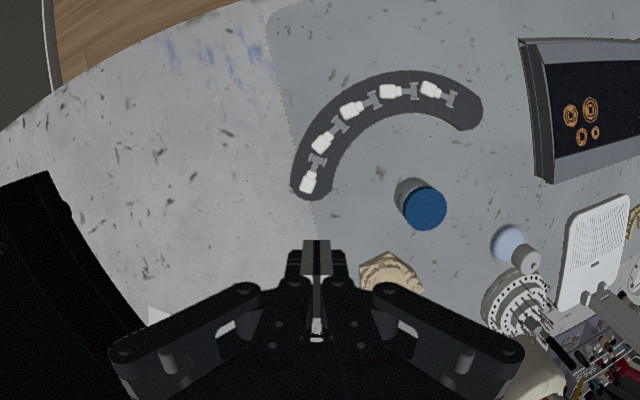

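Emit:
jog_arm(commands=[{"x": 0,"y": 0,"z": -40,"rx": 0,"ry": 0,"rz": 0,"hand": 0},{"x": 0,"y": 0,"z": -60,"rx": 0,"ry": 0,"rz": 0,"hand": 0},{"x": 0,"y": 0,"z": -60,"rx": 0,"ry": 0,"rz": 0,"hand": 0},{"x": 0,"y": 0,"z": -60,"rx": 0,"ry": 0,"rz": 0,"hand": 0}])

```text
time_s: 8.95
ee_pos: [0.5787, -0.4073, 0.1785]
eef_rot: [[-0.971, 0.238, 0.001], [0.238, 0.971, -0.001], [-0.001, -0.0, -1.0]]
force: [-0.2, -0.9, -0.0]
finger_gap: -0.004
finger_force: 0.0
```

```bash
python3 - <<'E'
import pickle;from h import *
s,w=pickle.load(open('w3.pkl','rb'))
m=cv2.morphologyEx(band(s,w,(285,62,490,205)),cv2.MORPH_CLOSE,np.ones((15,15)))
v,u=np.nonzero(m);P=wcast(s,w,np.c_[u,v],.01);f,yaw,*e=fit(P);print(f,np.degrees(yaw),e)
# white tab blobs: length along the row, seen as if at the flat height
wh=np.zeros(m.shape,np.uint8);wh[62:205,285:490]=(w['img'].min(2)>185)[62:205,285:490];wh&=m
n,l,st,_=cv2.connectedComponentsWithStats(wh)
for i in range(1,n):
    if st[i,4]<60: continue
    v,u=np.nonzero(l==i);Q=wcast(s,w,np.c_[u,v],.017)[:,:2]-f;t=(np.degrees(np.arctan2(Q[:,1],Q[:,0]))%360-180-np.degrees(yaw))*np.pi*.5
    print('arc mm past nearest hinge: %.1f..%.1f'%tuple(x+68 for x in(t.min(),t.max())))
E
```

```text
[ 0.59638517 -0.32489822] 11.889659666425972 [np.float64(2.3876646009740203), np.float64(0.07016607638550633), np.float64(0.10759770908693393)]
arc mm past nearest hinge: 9.9..25.9
arc mm past nearest hinge: 44.5..60.6
arc mm past nearest hinge: 78.8..95.5
arc mm past nearest hinge: 113.7..130.7
arc mm past nearest hinge: 148.3..165.3
```

```bash
python3 - <<'E'
import pickle;from h import *
from station import r,viewer
D=pickle.load(open('d0.pkl','rb'));t=viewer.get_image('top');si=viewer.get_image('side');s=r.get_state();w=viewer.get_image('wrist')
pickle.dump((s,w,t,si),open('w4.pkl','wb'))
a=np.hstack([cv2.resize(x[y0:y0+60,x0:x0+100],None,fx=3.9,fy=3.9,interpolation=2) for x,x0,y0 in((D['top']['img'],288,180),(t['img'],288,180))])
b=np.hstack([cv2.resize(x[195:275,290:370],None,fx=3.9,fy=3.9,interpolation=2) for x in(D['side']['img'],si['img'])])
b=cv2.copyMakeBorder(b,0,0,0,a.shape[1]-b.shape[1],0)
cv2.imwrite('pics/cmp.png',np.vstack([a,b])[:,:,::-1])
s3,w3=pickle.load(open('w3.pkl','rb'));print('jar w3',wcast(s3,w3,[[426,208]],.042))
E
```

```text
jar w3 [[ 0.59896678 -0.32303638  0.042     ]]
```

View pics/cmp.png

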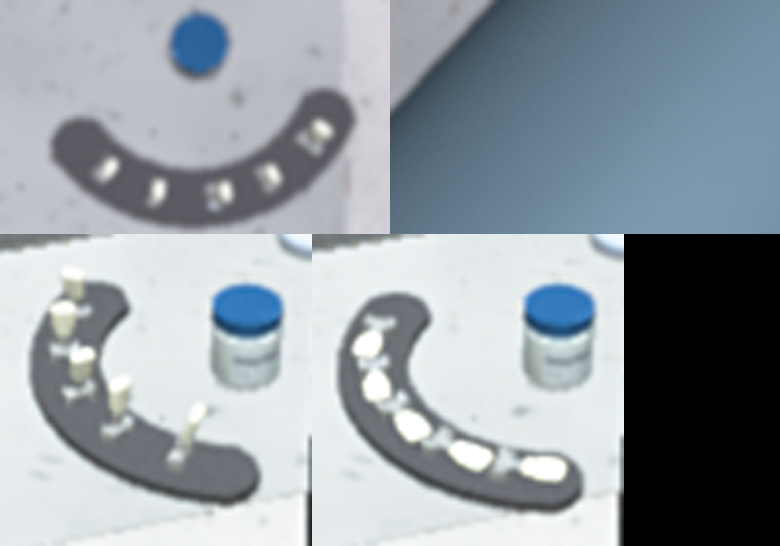

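```bash
python3 -c "
from station import sign_off;print(sign_off())"
```

```text
the job is handed in; nothing more can be done
None
```

All five tabs were swept from left to right and look flat in the images, and the arm finished clear, but the stand did shift: about 12 mm and 4° along the sweep by my camera estimate. I left it there because pushing it back would have meant moving the stand again. Contact force read about 2 N at most between moves, the jar did not move, and the burner and jaw model were never approached but not re-measured.

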